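Slide the pedal brace home to its click

TASK

Secure the red pedal in the open flight case: with the fingertips push the brace bar along its rails towards the pedal until its roller rides over the ramp of the catch and clicks into the hollow. Stop at the click - do not force the brace out past the catch or shove the pedal - then take the hand clear. Push gently, do not grip or lift anything, and leave the pedal and everything else where it is.

Things in the scene. Friction and masses are not known exactly. Their poses are not given: they have to be found in the camera images.
- case: Flight-style pedal case fixed on the bench: base 440 (its x) x 260 (y) x 85 mm high, walls 8 mm, padded inner floor 12 mm up. Origin: centre of the underside. x runs along the long side, away from the robot towards the pedal; y to the left. The open lid stands on the right (-y) long side, leaning outward, up to 330 mm high. Rails (20 mm wide, tops 42 mm up) run along both long walls inside.
- brace (a joint): Travel of the brace along the rails in the case's +x direction, in m: 0 at its near stop (brace centre at case x = -115 mm), 0.18 at the far stop. Running friction 1 to 2 N; it stays where it is left.
- brace_face (a point): Middle of the flat near face of the brace, the face to push: a plain bar across the case, 24 mm thick along x (plus a 6 mm rubber pad on the far side), 198 mm long along y between black end shoes 52 mm long along x. It reaches from 42 to 74 mm above the bench; this point is 58 mm up, 12 mm nearer than the roller's axis. Behind it the case is empty but for small things on the floor, below 36 mm.
- brace_roller (a point): Point on the left rail's top straight below the axis of the sprung steel roller (10 mm diameter) in the brace's left shoe; moves along with the brace. Its spring presses down with about 4 N on the rail and 7 to 9 N when raised.
- catch: Dark steel catch, 28 x 9 mm, on the left rail. Origin: on the rail's top below the seated roller's axis; x is the case's x. A ramp from -13 mm rises to a crest 3.5 mm high at -5.6, then the hollow at 0, then a steep back 6 mm high at +6.4. Pushing takes 3 to 6 N up the ramp; past the crest the force drops to none as the roller falls in and draws the brace on by about 5 mm; against the back it rises past 7 N.
- pedal_face (a point): Middle of the near face of the red chorus pedal (129 mm along the case's x, 73 mm wide, about 60 mm high, 0.4 kg, standing loose on the case floor), 34 mm above the bench. With the roller seated the brace's rubber pad stops about 4 mm short of this face.
- glass_slide: Glass slide tube standing on end on the bench, 25 mm diameter, 65 mm high; a bystander. Origin: centre of the underside.
- hex_keys: Folding steel hex key set, 104 x 28 x 18 mm, on the bench; a bystander. Origin: centre of the underside.
- pick_holder: Black plastic pick holder, 58 x 40 x 18 mm, on the bench; a bystander. Origin: centre of the underside.
- string_winder: Grey plastic string winder, 105 mm long, 46 mm high, on the bench; a bystander. Origin: centre of the underside.
- screw_tin: Round steel tin, 60 mm diameter, 34 mm high, on the bench; a bystander. Origin: centre of the underside.
- screwdriver: Screwdriver lying on the bench; a bystander.
- battery: Block battery, 45 x 26.5 x 17.5 mm, lying loose on the case floor on the near side of the brace; a bystander. Origin: centre of the underside.
- tuner: Clip-on tuner, 52 x 34 x 22 mm, lying loose on the case floor on the near side of the brace; a bystander. Origin: centre of the underside.

How it is judged:
At the end, for the whole second after the job is handed in: The brace's roller sits at rest in the hollow of the catch (within 2.5 mm of the seated place along the rail), the pedal is within 6 mm of where it stood, and the hand is clear (x of brace_roller in the frame of catch between -0.0025 and 0.0025 m and velocity of joint brace between -0.005 and 0.005 m/s and distance of pedal_face from where it was at the start of the episode below 0.006 m); the robot touches nothing.
It fails at once if the brace was forced more than 6 mm past the seated place, out of the catch (x of brace_roller in the frame of catch above 0.006 m).
It fails at once if the brace was gripped or pushed harder than 25 N (contact force between the fingers and brace above 25 N).
It fails at once if the pedal was shoved or lifted (6 mm) (distance of pedal_face from where it was at the start of the episode above 0.006 m).
It fails at once if another thing was moved or lifted by more than 15 mm (distance of any of glass_slide, hex_keys, pick_holder, string_winder, screw_tin, screwdriver, battery, tuner from where it was at the start of the episode above 0.015 m).
It also fails if it takes over 51 s, if anything falls off the work surface, if the arm or the gripper's body presses on something with over 40 N, if the wrist force passes 120 N, or if a joint passes its speed limit or range.

ROBOT

A 6-joint arm with a two-finger parallel gripper is mounted at the origin on the work surface. World frame = base frame: x ahead of the robot, y to its left, z up, the work surface at z = 0. Lengths are in m, angles in rad, forces in N, time in s.
With the tool pointing down it reaches from about 0.35 to 0.975 m from the base axis. Payload 4.9 kg.
Tool frame: the origin (TCP) lies on the mounting face of the last link; the fingertips stand 173 mm ahead of it and the grasp point (between the pads) lies 155 mm ahead of it; x points along the fingers, y is the direction in which the jaws open and shut, and the axes are right-handed (so a half turn about x gives the same grasp; the last joint's range is limited). The gripper opens to 85 mm and grips with 20 to 120 N. Pads are 22 mm wide; open, the fingers measure 114 mm over their backs; the gripper's body (76 mm by 85 mm) begins 54 mm behind the grasp point. The pads swing forward as they close: fully open they stand 13 mm farther back than shut.
Start: joints at [-1.334, 0.053, 1.613, -0, 1.476, -0.119], TCP at [0.218, -0.586, 0.405] pointing down, gripper open.
Joint ranges: [-3.01, 3.01], [-1.01, 2.22], [0.06, 2.58], [-1.02, 4.17], [0.09, 2.62], [-3.14, 3.14]. Speed limits (rad/s): [2.57, 2.57, 3.14, 3.14, 3.14, 3.14].

INTERFACE

Orientations are given as a rotation vector (axis times angle).
In Python, from station import readout, get_image, camera_info, job gives the robot as it stands.
- The arm moves only by the shell command python3 -m pendant 'ROWS' [FORCE]. ROWS is text: rows parted by semicolons, each of 5 numbers parted by spaces: the opening, from 0 (shut) to 1 (fully open), then the shift along the tool's x, y, z in mm, then the turn about the tool's x in degrees. In form: claw dx dy dz spin; .... A call has 1 to 10 rows; each row is the pose to reach, as a shift and turn from the pose measured when the call began, along the tool's axes at that moment; what a row does not reach only later rows make up. A row lasts 1/10 s, in which the tool goes at most 50 mm and 8.59 degrees, less where a joint would pass 70% of its speed; a pose out of reach is approached as far as the arm can. A call with a gripper value outside its range is refused whole. The fingers move at their own pace and stop on an object; FORCE is the grip in N (left out, the last holds). Time passes only in rows, so rows that repeat a pose let the fingers close. It gives the time, the measured TCP pose, the force and the opening at its end, in the units of the state.
- readout.get_obs(): the state, without advancing time (a new reading comes with each control period).
- get_image(name): name is "scene" or "top" or "wrist"; returns the picture (400x640x3 uint8, red, green, blue); there is no depth.
- camera_info(name): a dict with "fx", "fy", "cx", "cy" (pixels), "position" and "orientation" of the camera in the world; the wrist camera has in their place "T_tool_cam" (4x4, takes a point from camera to tool coordinates, whose origin is the TCP and whose axes are the tool frame's). Camera axes: x right, y up, looking along -z (the intrinsics and any distortion apply to the point x, -y, -z); pixel columns grow to the right and rows downward; lengths in m; the calibration is good to about 2 mm. A picture is of the moment at which its call begins: read the wrist's pose just before it. camera_info takes no time and is no camera call.
- job.finish_job(): hands the job in, once; it reports no verdict.
The state is a dict: "t": time; "q": joint angles; "dq": joint speeds; "effort": joint torques, N m; "tool_pos": TCP position; "tool_rot": TCP orientation; "contact_force": force on the tool from outside, world axes, zero at the start; "wrist_torque": the same for the moment, N m; "opening": finger opening in m.
Only numpy, scipy, OpenCV 4.12 (cv2) and the standard library are available. Lean on these libraries where they do the work, as an engineer would, in place of code of your own. Each camera call takes 0.05 s, during which the arm holds its last target. There are 200 camera calls.

## Working session

There is one attempt and no reset: what is moved stays moved. The work goes in short steps, Python scripts to look and compute and a shell command to move; the robot and the scene stay as the last step left them, time stands still between calls to the robot, and variables do not carry over. Pictures are saved under pics/ and viewed, and the job is handed in when it is done.

```bash
mkdir -p pics; python3 - <<'E'
from station import readout,get_image,camera_info
import cv2
o=readout.get_obs();print(o)
for n in("scene","top","wrist"):
    print(n,camera_info(n));cv2.imwrite(f"pics/{n}0.png",get_image(n)[:,:,::-1])
E
```

```text
{'t': 0.0, 'q': array([-1.33395758e+00,  5.33113830e-02,  1.61429140e+00, -1.11507970e-05,
        1.47601447e+00, -1.19012550e-01]), 'dq': array([ 0.00140719,  0.00118907, -0.00011856,  0.00167776, -0.00039022,
        0.00229733]), 'effort': array([ 7.16131854e-04, -3.93684232e+01, -3.70174313e+01,  3.51254403e-05,
        7.16331677e-03,  4.32437488e-06]), 'tool_pos': array([ 0.21766922, -0.58557558,  0.40349242]), 'tool_rot': array([ 2.02835149,  0.3668603 , -2.02862002]), 'contact_force': array([-0.18121925, -0.55048533, -0.50938822]), 'wrist_torque': array([ 0.05128101, -0.01623498, -0.0205559 ]), 'opening': 0.08539656743297845}
scene {'fx': 387.42354523956004, 'fy': 387.42354523956004, 'cx': 322.33968911666966, 'cy': 200.29908141971092, 'position': array([0.21871942, 0.62980765, 0.92350854]), 'orientation': array([ 0.22836397, -0.94803401, -2.5327689 ])}
top {'fx': 368.8672794210356, 'fy': 368.8672794210356, 'cx': 316.86815403040833, 'cy': 201.17608232414798, 'position': array([ 0.43697269, -0.01472797,  1.02343859]), 'orientation': array([ 0.07926021, -0.05352971, -1.56625374])}
wrist {'fx': 281.6428165166782, 'fy': 281.6428165166782, 'cx': 315.5261245889732, 'cy': 199.5284704944903, 'T_tool_cam': array([[ 1.72037615e-03,  2.62983774e-01, -9.64798722e-01,
         2.96874845e-02],
       [ 9.99998334e-01, -1.04059200e-03,  1.49949874e-03,
         4.08031317e-04],
       [-6.09617994e-04, -9.64799695e-01, -2.62985127e-01,
        -6.56312807e-02],
       [ 0.00000000e+00,  0.00000000e+00,  0.00000000e+00,
         1.00000000e+00]])}
```

View pics/top0.png

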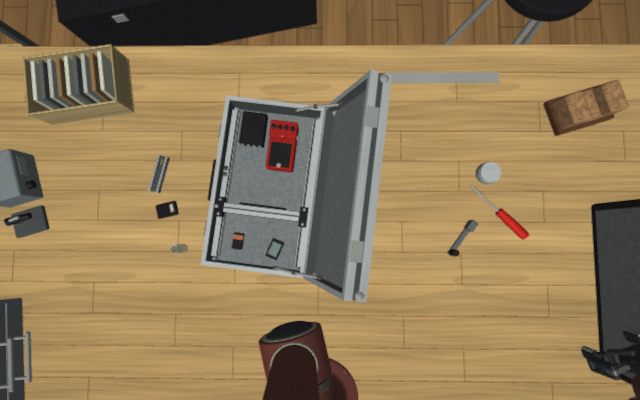

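View pics/scene0.png

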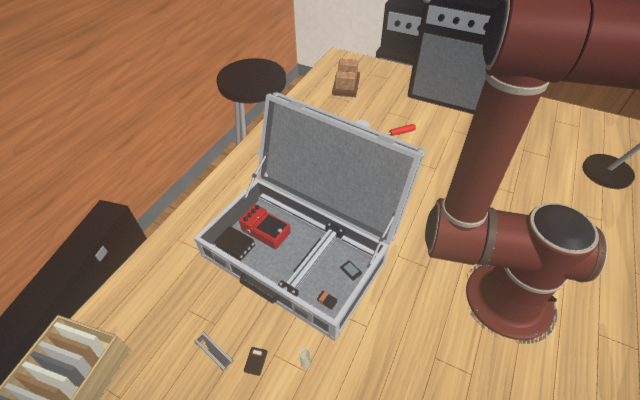

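```bash
cat > h.py <<'E'
import numpy as np,cv2
from scipy.spatial.transform import Rotation as R
from station import readout,get_image,camera_info
def pose(n):
    c=camera_info(n)
    if n=="wrist":
        o=readout.get_obs();T=np.eye(4);T[:3,:3]=R.from_rotvec(o["tool_rot"]).as_matrix();T[:3,3]=o["tool_pos"]
        T=T@c["T_tool_cam"];return c,T[:3,:3],T[:3,3]
    return c,R.from_rotvec(c["orientation"]).as_matrix(),c["position"]
def ray(P,u,v):
    c,M,p=P
    return p,M@np.array([(u-c["cx"])/c["fx"],-(v-c["cy"])/c["fy"],-1])
def onz(P,u,v,z):
    p,d=ray(P,u,v);return p+d*(z-p[2])/d[2]
def proj(P,X):
    c,M,p=P;x=M.T@(np.array(X)-p);return c["cx"]-c["fx"]*x[0]/x[2],c["cy"]+c["fy"]*x[1]/x[2]
E
python3 -c "
import cv2
i=cv2.imread('pics/top0.png');cv2.imwrite('pics/topz.png',cv2.resize(i[0:200,160:430],None,fx=2.9,fy=2.9,interpolation=2))"
```

```text
(no output)
```

The top view looks along the robot's +x upwards. The case spans roughly (202-325, 97-275), the brace bar lies at about (222-303, 212) with the pedal at (282,145), and the lid is on the right.

View pics/topz.png

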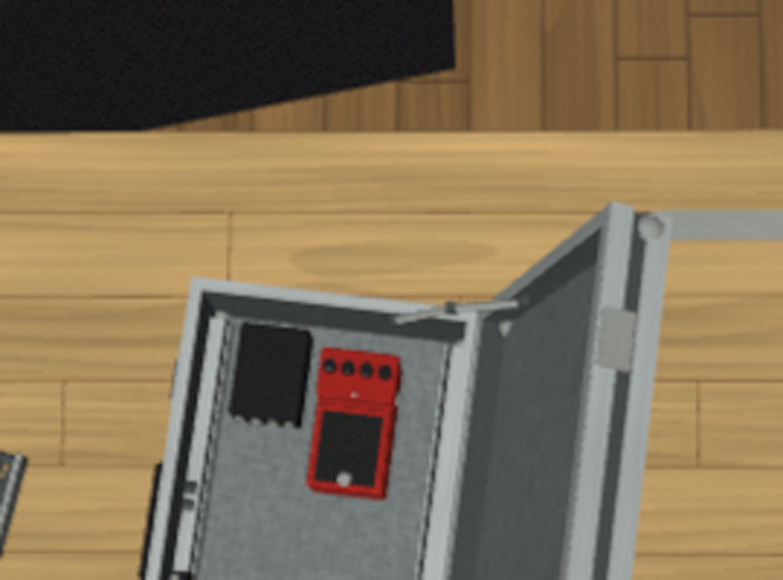

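```bash
python3 -c "
import cv2
i=cv2.imread('pics/top0.png');cv2.imwrite('pics/topz2.png',cv2.resize(i[80:290,190:340],None,fx=2.8,fy=2.8,interpolation=2))
i=cv2.imread('pics/scene0.png');cv2.imwrite('pics/scz.png',cv2.resize(i[180:340,190:400],None,fx=3.7,fy=3.7,interpolation=2))"
```

```text
(no output)
```

View pics/topz2.png

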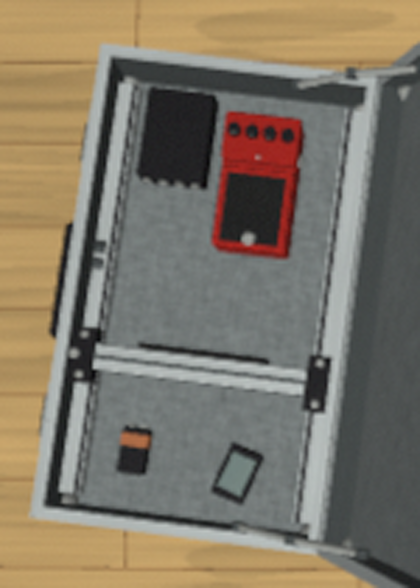

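View pics/scz.png

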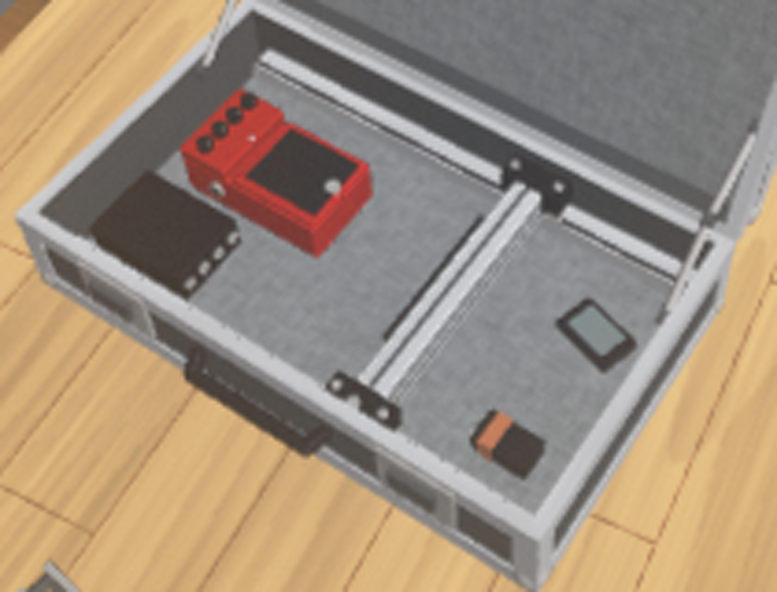

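Zoomed top view: case rim left corners are at crop (33,517) and (105,45), the brace bar's near top edge runs (95,372)-(305,390), the catch is the dark marks at about (98,255), and the pedal's near edge is (213,250)-(288,257). Battery and tuner lie behind the brace at (135,450) and (238,473).

```bash
python3 - <<'E'
from h import *
P=pose("top")
f=lambda u,v,z:onz(P,190+u/2.8,80+v/2.8,z)
A=f(33,517,.085);B=f(105,45,.085);D=f(378,77,.085)
e=(B-A)[:2];print("nl,fl",A,B,"len",np.linalg.norm(e),"yaw",np.degrees(np.arctan2(e[1],e[0])),"fr",D,np.linalg.norm(D-B))
yaw=np.arctan2(e[1],e[0]);ex=np.array([np.cos(yaw),np.sin(yaw)]);ey=np.array([-ex[1],ex[0]])
O=(A[:2]+B[:2])/2-.13*ey
print("O",O)
loc=lambda X:((X[:2]-O)@ex*1e3,(X[:2]-O)@ey*1e3)
for n,u,v,z in[("barL",95,372,.074),("barR",305,390,.074),("barfarL",95,346,.074),("shoeL near",80,380,.06),("shoeL far",88,328,.06),("shoeR far",318,355,.06),("shoeR near",313,410,.06),("catch a",98,245,.046),("catch b",98,265,.046),("pedL",213,250,.055),("pedR",288,257,.055),("batt",135,450,.03),("tuner",238,473,.034)]:
    X=f(u,v,z);print(n,X.round(4),np.round(loc(X),1))
o=readout.get_obs();print(R.from_rotvec(o["tool_rot"]).as_matrix().round(3))
E
python3 -c "
import cv2
i=cv2.imread('pics/top0.png');cv2.imwrite('pics/topz3.png',cv2.resize(i[155:230,205:320],None,fx=6.9,fy=6.9,interpolation=2))"
```

```text
nl,fl [0.35458785 0.29129696 0.085     ] [0.79300655 0.23682592 0.085     ] len 0.4417896003533402 yaw -7.082382116051148 fr [ 0.76183795 -0.0193648   0.085     ] 0.25807976915877984
O [0.55776868 0.13505336]
barL [0.4864 0.2414 0.074 ] [-83.9  96.7]
barR [0.4705 0.047  0.074 ] [-75.7 -98.1]
barfarL [0.5105 0.242  0.074 ] [-60.  100.3]
shoeL near [0.4796 0.2591 0.06  ] [-92.8 113.4]
shoeL far [0.5286 0.2528 0.06  ] [-43.5 113.3]
shoeR far [0.5038 0.036  0.06  ] [ -41.4 -104.9]
shoeR near [0.4524 0.0403 0.06  ] [ -92.9 -107. ]
catch a [0.6101 0.2491 0.046 ] [ 37.9 119.7]
catch b [0.5907 0.2487 0.046 ] [ 18.7 116.8]
pedL [0.6038 0.1369 0.055 ] [45.5  7.5]
pedR [0.5972 0.0654 0.055 ] [ 47.7 -64.2]
batt [0.4139 0.2128 0.03  ] [-152.3   59.4]
tuner [0.3927 0.1129 0.034 ] [-161.1  -42.4]
[[-0.     0.348 -0.937]
 [ 0.002 -0.937 -0.348]
 [-1.    -0.002 -0.   ]]
```

View pics/topz3.png

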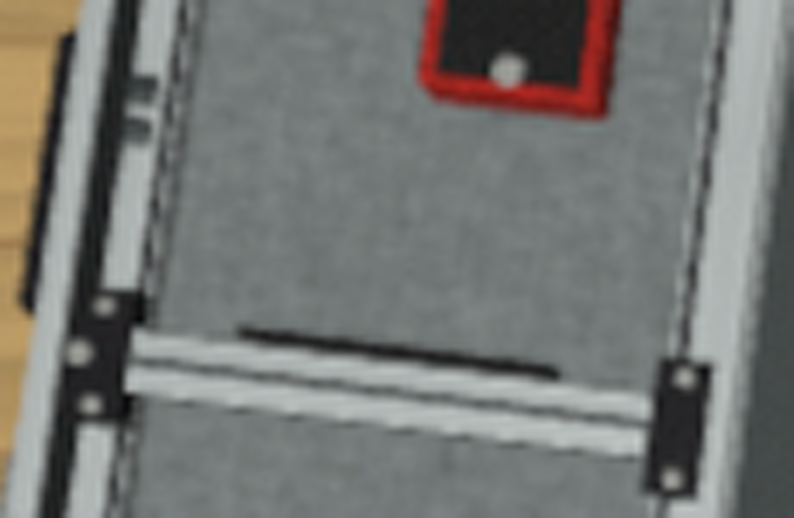

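Consistent: the case measures 442 × 258 mm, yaw about -7°, and the brace centre is at case x ≈ -68. The catch is at about +26, and the pedal-based estimate is about +24, so about 92-96 mm of travel. I'll shut the fingers, lift over the lid and turn the hand so that tool -z points along case +x.

```bash
python3 -m pendant '0 -50 0 0 0; 0 -100 0 0 5; 0 -150 0 0 10; 0 -200 0 0 15; 0 -200 -20 -30 20; 0 -200 -45 -70 27; 0 -200 -70 -110 27; 0 -200 -100 -150 27; 0 -200 -130 -190 27; 0 -200 -160 -230 27'
python3 - <<'E'
from h import *
o=readout.get_obs();M=R.from_rotvec(o["tool_rot"]).as_matrix();print(M.round(3),o["opening"])
for n,w in(("wp1",[.5,-.2,.6]),("wp2",[.4427,.1494,.6])):print(n,(M.T@(np.array(w)-o["tool_pos"])*1e3).round())
E
```

```text
t: 1.15
tool_pos: [0.3782, -0.3541, 0.6037]
tool_rot: [-2.16, 0.123, 2.161]
contact_force: [0.9, -0.4, 0.1]
opening: 0.0001
[[-0.    -0.116 -0.993]
 [ 0.002 -0.993  0.116]
 [-1.    -0.002  0.001]] 0.00014239696989288642
wp1 [   4. -167. -103.]
wp2 [   5. -508.   -6.]
```

```bash
python3 -m pendant '0 0 -45 -30 0; 0 0 -90 -60 0; 0 0 -135 -80 0; 0 0 -180 -90 0; 0 0 -225 -90 0; 0 0 -270 -80 0; 0 0 -315 -65 0; 0 0 -360 -50 0; 0 0 -405 -35 0; 0 0 -450 -20 0'
python3 -m pendant '0 0 -45 10 0; 0 0 -58 14 0; 0 0 -58 14 0'
python3 - <<'E'
from h import *
P=pose("wrist");cv2.imwrite("pics/w1.png",get_image("wrist")[:,:,::-1])
o=readout.get_obs();M=R.from_rotvec(o["tool_rot"]).as_matrix();print(o["t"],o["tool_pos"],o["contact_force"])
print((M.T@(np.array([.4427,.1494,.6])-o["tool_pos"])*1e3).round())
E
```

```text
t: 2.15
tool_pos: [0.4492, 0.0923, 0.6042]
tool_rot: [-2.16, 0.124, 2.161]
contact_force: [1.0, 0.2, 0.7]
opening: -0.0001
t: 2.45
tool_pos: [0.4416, 0.153, 0.604]
tool_rot: [-2.162, 0.12, 2.164]
contact_force: [1.0, -0.2, 1.2]
opening: 0.0002
2.5 [0.44201659 0.1518179  0.60401612] [-0.2311422  -0.10847943  1.13073192]
[ 4.  2. -1.]
```

View pics/w1.png

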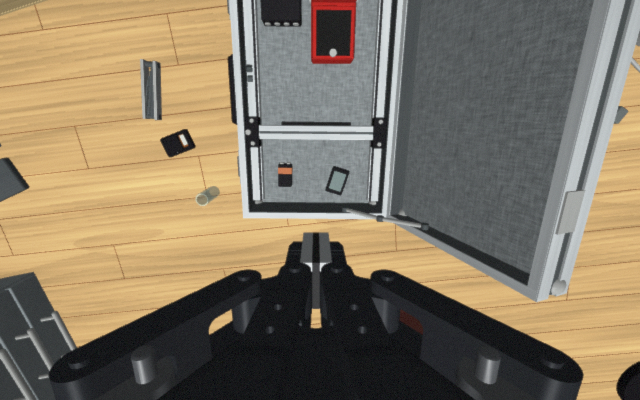

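The wrist view shows the brace square to the hand: near edge at v≈139, ends u≈260-372, catch at (249,73), pedal near edge at v≈62. The space behind the brace is clear apart from the battery and tuner.

```bash
python3 - <<'E'
from h import *
P=pose("wrist")
yaw=np.radians(-7);ex=np.array([np.cos(yaw),np.sin(yaw)]);ey=np.array([-ex[1],ex[0]])
T=readout.get_obs()["tool_pos"]
for n,u,v,z in[("barL",262,139,.074),("barR",370,139,.074),("barfarL",262,127,.074),("catch a",249,67,.046),("catch b",250,78,.046),("pedL",313,62,.055),("pedR",353,62,.055)]:
    X=onz(P,u,v,z);d=X[:2]-T[:2];print(n,X.round(4),"rel TCP x,y mm",np.round([d@ex*1e3,d@ey*1e3],1))
i=cv2.imread("pics/w1.png");cv2.imwrite("pics/w1z.png",cv2.resize(i[0:215,225:400],None,fx=2.8,fy=2.8,interpolation=2))
E
```

```text
barL [0.4902 0.2406 0.074 ] rel TCP x,y mm [37. 94.]
barR [0.4688 0.054  0.074 ] rel TCP x,y mm [ 38.6 -93.9]
barfarL [0.5102 0.2373 0.074 ] rel TCP x,y mm [57.2 93.1]
catch a [0.6118 0.2484 0.046 ] rel TCP x,y mm [156.8 116.5]
catch b [0.5943 0.2498 0.046 ] rel TCP x,y mm [139.2 115.8]
pedL [0.6053 0.138  0.055 ] rel TCP x,y mm [163.8   6.2]
pedR [0.5976 0.071  0.055 ] rel TCP x,y mm [164.3 -61.2]
```

View pics/w1z.png

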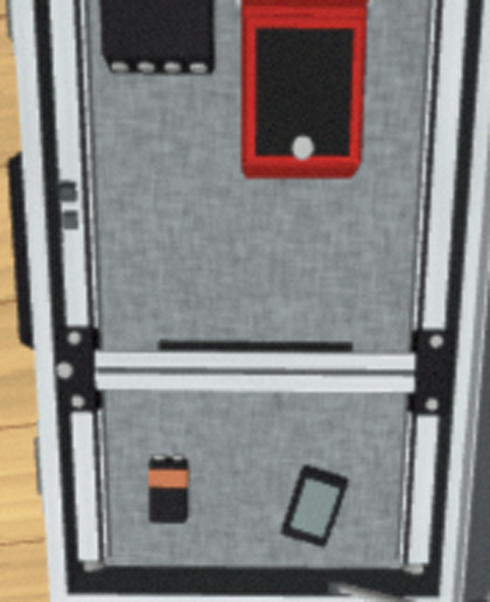

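```bash
python3 -m pendant '0 45 0 0 0; 0 90 0 0 0; 0 135 0 0 0; 0 180 0 0 0; 0 220 0 0 0; 0 260 0 0 0; 0 290 0 0 0; 0 310 0 0 0; 0 310 0 0 0'
python3 - <<'E'
from h import *
cv2.imwrite("pics/w2.png",get_image("wrist")[:,:,::-1]);cv2.imwrite("pics/s2.png",get_image("scene")[100:350,150:450,::-1])
E
```

```text
t: 3.4
tool_pos: [0.4408, 0.1502, 0.2901]
tool_rot: [-2.152, 0.128, 2.17]
contact_force: [-0.3, 0.4, 0.2]
opening: -0.0001
```

View pics/w2.png

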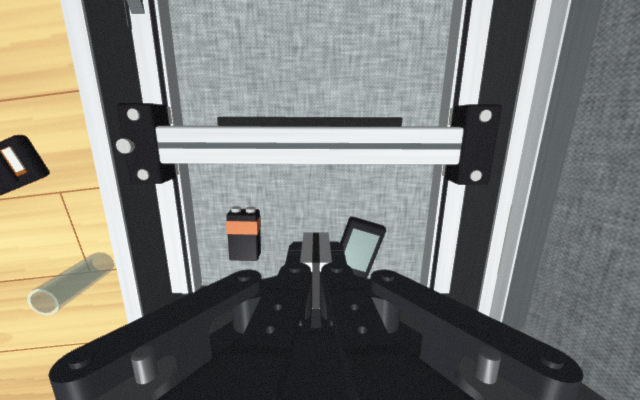

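View pics/s2.png

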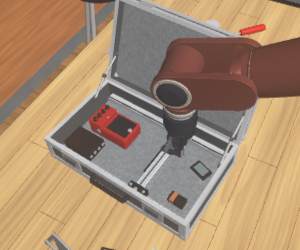

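The fingers hang over the case floor, with about 26 mm between them and the brace's near face, and nothing is close. Next: descend to tip height ~52 mm and approach slowly.

```bash
python3 -m pendant '0 30 0 0 0; 0 55 0 0 0; 0 65 0 0 0; 0 65 0 -6 0; 0 65 0 -12 0; 0 65 0 -16 0; 0 65 0 -18 0; 0 65 0 -18 0'
python3 -m pendant '0 0 0 -2 0; 0 0 0 -4 0; 0 0 0 -6 0;0 0 0 -8 0;0 0 0 -10 0;0 0 0 -12 0;0 0 0 -14 0;0 0 0 -16 0'
python3 -c "
from h import *
cv2.imwrite('pics/w3.png',get_image('wrist')[:,:,::-1])"
```

```text
t: 4.3
tool_pos: [0.4608, 0.149, 0.2303]
tool_rot: [-2.161, 0.125, 2.16]
contact_force: [-0.6, -0.7, -0.2]
opening: -0.0
t: 5.1
tool_pos: [0.4767, 0.1471, 0.2301]
tool_rot: [-2.161, 0.125, 2.161]
contact_force: [-2.2, 0.0, 0.5]
opening: -0.0001
```

View pics/w3.png

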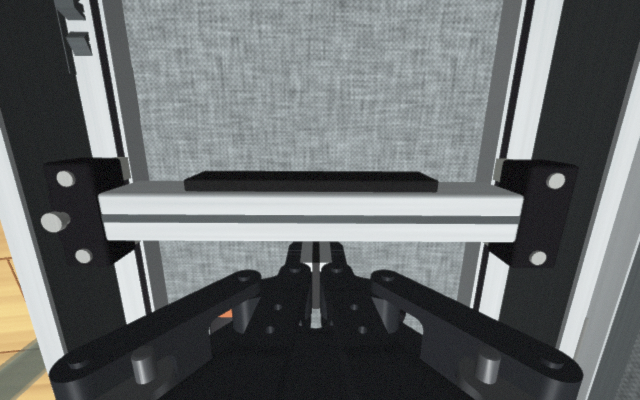

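The fingers are against the bar's near face and the force is -2.2 N, which is running friction. Push on about 55 mm, still short of the ramp.

```bash
python3 -m pendant '0 0 0 -4 0; 0 0 0 -10 0; 0 0 0 -16 0;0 0 0 -22 0;0 0 0 -28 0;0 0 0 -34 0;0 0 0 -40 0;0 0 0 -46 0;0 0 0 -52 0;0 0 0 -55 0'
python3 - <<'E'
from h import *
P=pose('wrist');cv2.imwrite('pics/w4.png',get_image('wrist')[:,:,::-1])
o=readout.get_obs();print(o["tool_pos"],o["contact_force"])
E
```

```text
t: 6.15
tool_pos: [0.5323, 0.1405, 0.2302]
tool_rot: [-2.162, 0.126, 2.16]
contact_force: [-2.5, -0.5, -2.0]
opening: -0.0
[0.53251127 0.14050236 0.230347  ] [-0.25099299 -1.3534426  -0.18236348]
```

View pics/w4.png

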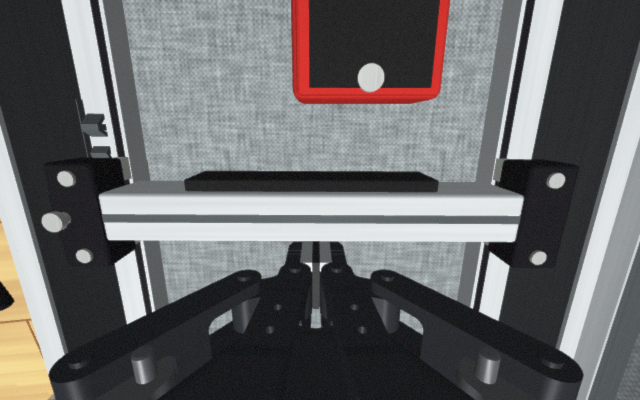

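The brace is still in contact, and the catch at (93,125)-(100,152) is now near the left shoe. Another 12 mm, then fine steps.

```bash
python3 -m pendant '0 0 0 -4 0; 0 0 0 -8 0; 0 0 0 -11 0; 0 0 0 -13 0'
for k in 1; do :; done
python3 -m pendant '0 0 0 -1 0; 0 0 0 -2 0'
python3 -m pendant '0 0 0 -1 0; 0 0 0 -2 0'
```

```text
t: 6.6
tool_pos: [0.5457, 0.139, 0.2304]
tool_rot: [-2.163, 0.125, 2.158]
contact_force: [-1.7, 0.3, -0.2]
opening: 0.0001
t: 6.8
tool_pos: [0.5479, 0.1387, 0.2305]
tool_rot: [-2.163, 0.125, 2.158]
contact_force: [-1.5, -0.3, 0.1]
opening: -0.0002
t: 7.0
tool_pos: [0.5499, 0.1385, 0.2304]
tool_rot: [-2.163, 0.125, 2.158]
contact_force: [-2.1, 0.2, -0.3]
opening: -0.0001
```

```bash
python3 -m pendant '0 0 0 -1 0; 0 0 0 -2 0'|sed -n '2p;4p'
python3 -m pendant '0 0 0 -1 0; 0 0 0 -2 0'|sed -n '2p;4p'
python3 -c "
from h import *
cv2.imwrite('pics/w5.png',get_image('wrist')[:,:,::-1])"
```

```text
tool_pos: [0.5517, 0.1383, 0.2305]
contact_force: [-4.0, 0.2, 0.8]
tool_pos: [0.5536, 0.1381, 0.2304]
contact_force: [-4.3, 0.1, 1.0]
```

View pics/w5.png

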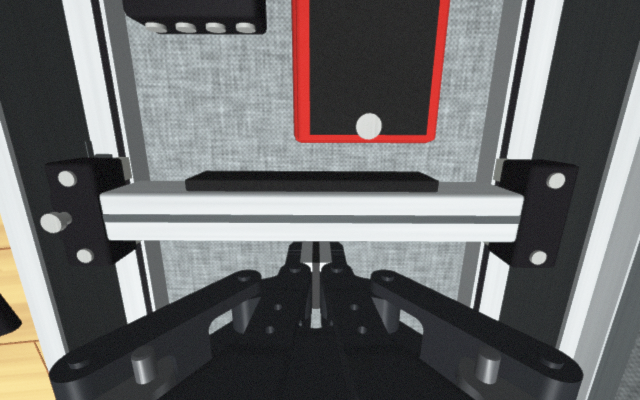

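The force has risen to -4 N, so the roller is on the ramp, which began at TCP x≈0.551. The crest should come near 0.558, so 1 mm steps from here.

```bash
python3 -m pendant '0 0 0 -1 0'|sed -n '2p;4p'
python3 -m pendant '0 0 0 -1 0'|sed -n '2p;4p'
python3 -m pendant '0 0 0 -1 0'|sed -n '2p;4p'
```

```text
tool_pos: [0.5546, 0.138, 0.2304]
contact_force: [-4.4, -0.3, 1.8]
tool_pos: [0.5556, 0.1378, 0.2305]
contact_force: [-5.2, -0.2, 1.1]
tool_pos: [0.5566, 0.1377, 0.2305]
contact_force: [-4.7, 0.7, 0.7]
```

```bash
python3 -m pendant '0 0 0 -1 0'|sed -n '2p;4p'
```

```text
tool_pos: [0.5576, 0.1376, 0.2304]
contact_force: [-5.0, -0.3, 1.5]
```

```bash
python3 -m pendant '0 0 0 -0.5 0'|sed -n '2p;4p'
```

```text
tool_pos: [0.5582, 0.1375, 0.2305]
contact_force: [-3.8, -0.3, 0.8]
```

```bash
python3 -m pendant '0 0 0 -0.5 0'|sed -n '2p;4p'
```

```text
tool_pos: [0.5589, 0.1375, 0.2305]
contact_force: [-2.1, 0.4, -0.3]
```

```bash
python3 -m pendant '0 0 0 -0.5 0'|sed -n '2p;4p'
```

```text
tool_pos: [0.5596, 0.1374, 0.2305]
contact_force: [-1.5, 0.5, -1.2]
```

```bash
python3 -m pendant '0 0 0 0 0'|sed -n '2p;4p'
python3 - <<'E'
from h import *
F=[readout.get_obs()["contact_force"] for _ in range(3)]
i=get_image('wrist')[:,:,::-1];print(F[-1],readout.get_obs()["contact_force"]);cv2.imwrite('pics/w6.png',i)
E
```

```text
tool_pos: [0.5601, 0.1373, 0.2307]
contact_force: [-1.0, -0.4, -0.4]
[-1.01192449 -0.3895107  -0.39215265] [ 0.08658567 -0.29032246 -0.03078483]
```

View pics/w6.png

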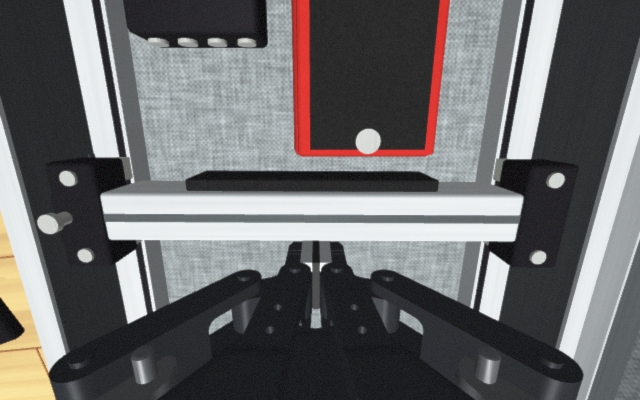

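The roller pin has shifted outward, from (55,222) to (48,223), so it is raised on the crest. The bar has not moved ahead of the fingers, so it has not dropped in yet. Continue in small steps.

```bash
python3 -m pendant '0 0 0 -0.7 0'|sed -n '2p;4p'; python3 -c "
from h import *
cv2.imwrite('pics/w7.png',get_image('wrist')[150:280,0:320,::-1])"
```

```text
tool_pos: [0.5614, 0.1373, 0.2313]
contact_force: [0.1, 0.3, 0.2]
```

View pics/w7.png

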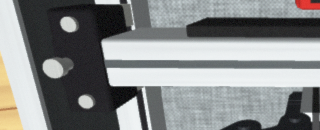

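Force is zero, the pin is back down at (57,218), and the bar's near edge has moved ahead of the fingers (v 241 → 235). That is the click, so I stop pushing and back away.

```bash
python3 -m pendant '0 0 0 5 0; 0 0 0 12 0; 0 0 0 20 0; 0 0 0 30 0;0 0 0 30 0'|sed -n '1,2p;4p'
python3 -m pendant '0 -30 0 0 0; 0 -70 0 0 0; 0 -115 0 0 0; 0 -160 0 0 0; 0 -205 0 0 0; 0 -250 0 0 0; 0 -290 0 0 0; 0 -320 0 0 0; 0 -320 0 0 0'|sed -n '1,2p;4p'
python3 - <<'E'
from h import *
P=pose('wrist');i=get_image('wrist')[:,:,::-1];cv2.imwrite('pics/w8.png',i)
cv2.imwrite('pics/w8z.png',cv2.resize(i[0:215,200:420],None,fx=2.7,fy=2.7,interpolation=2))
cv2.imwrite('pics/t8.png',cv2.resize(get_image('top')[155:230,205:320,::-1],None,fx=5,fy=5,interpolation=2))
E
```

```text
t: 8.95
tool_pos: [0.5303, 0.141, 0.2309]
contact_force: [0.4, -0.8, 0.5]
t: 9.85
tool_pos: [0.5284, 0.1405, 0.5576]
contact_force: [-1.0, 0.5, 0.8]
```

View pics/w8.png

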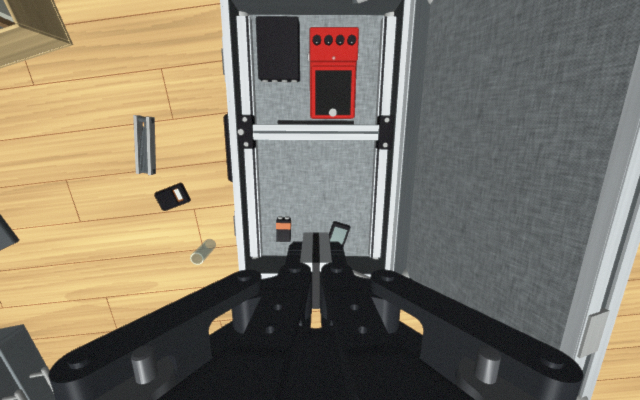

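View pics/w8z.png

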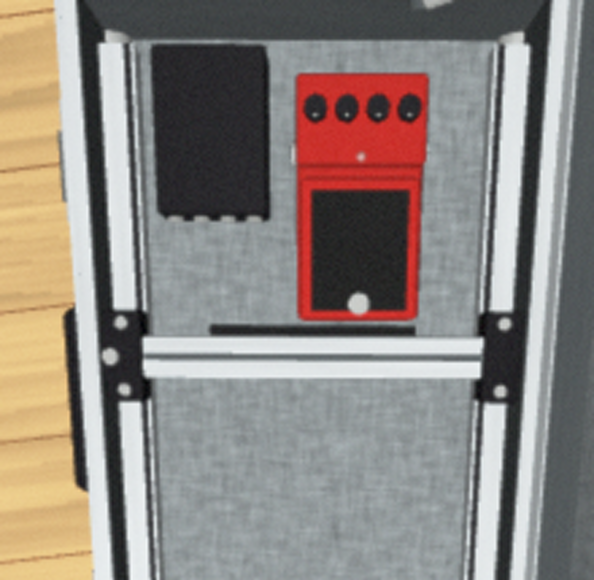

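The hand is clear. The brace is at the pedal with a small gap, and the pedal, battery and tuner look undisturbed. I'll check this in numbers against the first measurements.

```bash
python3 - <<'E'
from h import *
P=pose("wrist");yaw=np.radians(-7);ex=np.array([np.cos(yaw),np.sin(yaw)])
f=lambda u,v,z:onz(P,200+u/2.7,v/2.7,z)
bL=f(145,377,.074);bR=f(482,377,.074);pL=f(300,319,.055);pR=f(415,319,.055)
c0=(np.array([.6118,.2484])+np.array([.5943,.2498]))/2
b0=(np.array([.4902,.2406])+np.array([.4688,.0540]))/2
b=(bL+bR)[:2]/2;print(bL,bR,"travel mm",(b-b0)@ex*1e3,"roller-catch mid mm",((b-c0)@ex)*1e3+12)
print("pedal",pL,pR,"before [.6053 .138] [.5976 .071]")
o=readout.get_obs();print(o["t"],o["contact_force"],np.abs(o["dq"]).max())
E
```

```text
[0.58283526 0.23239224 0.074     ] [0.56037619 0.03910913 0.074     ] travel mm 92.82668751063157 roller-catch mid mm -5.396090366009794
pedal [0.60488316 0.13987432 0.055     ] [0.59702953 0.07245075 0.055     ] before [.6053 .138] [.5976 .071]
9.95 [ 0.09549233 -0.46846088 -1.04468395] 0.05311465093031832
```

View pics/t8.png

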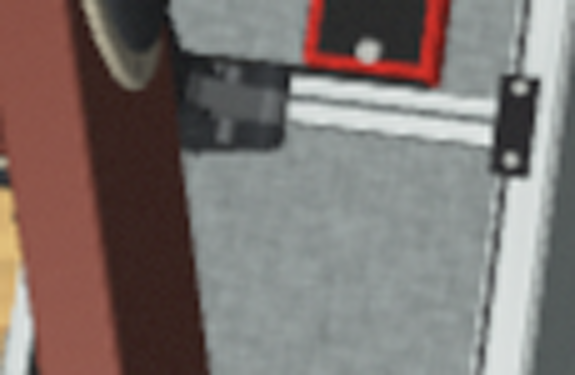

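Travel is 92.8 mm and the pad-to-pedal gap is about 3 mm, which both fit a seated roller, and the pedal is unmoved within 2 mm. The rough catch-mark estimate disagrees by 5 mm. There is plenty of time, so I'll take one closer look from a height clear of the brace.

```bash
python3 -m pendant '0 45 60 0 0; 0 90 60 0 0; 0 135 60 0 0; 0 180 60 0 0; 0 220 60 0 0; 0 250 60 0 0; 0 250 60 0 0; 0 250 60 0 0'|sed -n '1,2p;4p'
python3 - <<'E'
from h import *
P=pose('wrist');i=get_image('wrist')[:,:,::-1];cv2.imwrite('pics/w9.png',i)
print(readout.get_obs()["tool_pos"])
E
```

```text
t: 10.75
tool_pos: [0.5227, 0.0814, 0.3002]
contact_force: [0.6, 0.2, 0.9]
[0.52351628 0.08137228 0.30226813]
```

View pics/w9.png

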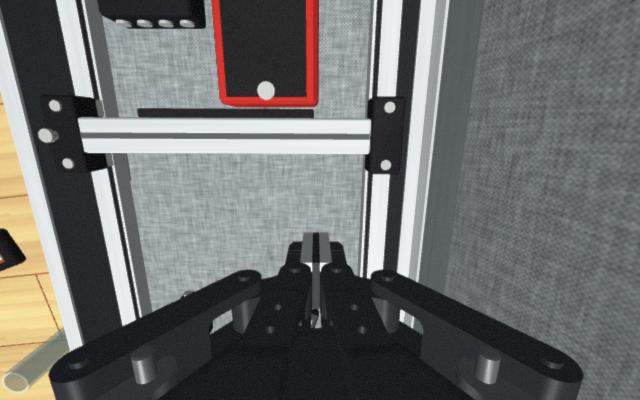

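The close view shows the pin at (46,136) down against the shoe, and the pad nearly at the pedal face with only a sliver of gap. That matches the seated geometry (about 4 mm; resting at the crest would leave over 9 mm). I'll raise the hand and hand in.

```bash
python3 -m pendant '0 -40 0 0 0; 0 -80 0 0 0; 0 -120 0 0 0; 0 -150 0 0 0; 0 -150 0 0 0; 0 -150 0 0 0'|sed -n '1,2p;4p'
python3 - <<'E'
from h import *
P=pose("wrist")
from station import job
cv2.imwrite('pics/w10.png',get_image('wrist')[:,:,::-1]);print(readout.get_obs()["contact_force"]);print(job.finish_job())
E
```

```text
t: 11.4
tool_pos: [0.5224, 0.0812, 0.4557]
contact_force: [1.4, -0.7, 0.5]
[ 0.31661077  0.07587613 -1.28602653]
the job is handed in; nothing more can be done
None
```

I pushed the brace with shut fingertips about 93 mm along its rails until the roller clicked into the catch. Then I backed the hand off, lifted it clear and handed the job in at about 11.5 s.

**What points to a seated roller:**
- **Force:** it ran at about 2 N, rose to 4–5 N up the ramp, then fell to zero. The highest reading was about 5 N.
- **Pictures:** the roller pin rose at the crest and dropped again. The bar also jumped about 3 mm ahead of the fingers.
- **Pedal gap:** the pad ended about 3 mm short of the pedal face, where 4 mm was expected.
- **Bystanders:** the pedal stands within about 2 mm of its starting place. The battery and tuner looked undisturbed, and nothing else was touched.

**One check disagreed:** placing the catch from its dark marks in the early picture put the roller about 5 mm short of the seated place. I judged that measure too rough to outweigh the others, since the ends of the marks were uncertain. The catch is hidden under the shoe, so I could not see the roller in the hollow directly.

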